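# Stand the slurry float heavy end down

## Robot

A 7-joint arm with a two-finger parallel gripper is mounted at the origin on a cart in front of the work surface, level with it; the furniture and walls round the work are solid. World frame = base frame: x ahead of the robot, y to its left, z up, the work surface at z = 0. Lengths are in mm, angles in rad, forces in N, time in s.
With the tool pointing down it reaches from about 425 to 1025 mm from the base axis. Payload 3.6 kg.
Tool frame: the origin (TCP) lies midway between the tips of the shut fingers; the grasp point (between the pads) lies 19 mm behind it (manip.tcp_to_grasp is the distance from the TCP to the grasp point, in mm); z points along the fingers, y is the line along which they close (so a half turn about z gives the same grasp; the last joint's range is limited). The gripper opens to 85 mm and grips with 20 to 120 N. Pads are 22 mm wide; open, the fingers measure 114 mm over their backs; the gripper's body (76 mm by 85 mm) begins 54 mm behind the grasp point. The pads swing forward as they close: fully open they stand 13 mm farther back than shut.
Start: joints at [-1.395, 0.591, 0.048, 1.609, -0.033, 0.943, -0.034], TCP at [192.537, 698.97, 231.302] pointing down, gripper open.
Joint ranges: [-2.69, 2.69], [-0.47, 2.24], [-1.27, 1.36], [0.19, 2.51], [-1.53, 4.68], [0.08, 2.07], [-3.09, 3.09]. Speed limits (rad/s): [2.57, 2.57, 3.14, 3.14, 3.14, 3.14, 3.14].

## Interface

Orientations are given as a 3x3 rotation matrix whose columns are the frame's x, y, z axes.
In Python, from rig import sensors, optics, ticket, manip gives the robot as it stands.
- The arm moves only by the tool move_arm, never from a script. Its argument "increments" is a list of rows, each a list of 3 entries, a list of its own where there are three numbers: the opening, from 0 (shut) to 1 (fully open), then the shift along the world's x, y, z in m, then the turn, a rotation vector about the world's x, y, z in degrees. A call has 1 to 10 rows; each row is the pose to reach, as a shift and turn from the pose commanded when the call began; what a row does not reach only later rows make up. A row lasts 1/8 s, in which the tool goes at most 62.5 mm and 10.7 degrees, less where a joint would pass 70% of its speed; a pose out of reach is approached as far as the arm can. A call with a gripper value outside its range is refused whole. The fingers move at their own pace and stop on an object; "force" is the grip in N (left out, the last holds). Time passes only in rows, so rows that repeat a pose let the fingers close. It gives the time, the measured TCP pose, the force, the opening and the grip force at its end, in the units of the state.
- sensors.observe(): the state, without advancing time (a new reading comes with each control period).
- optics.get_image(name): name is "side" or "top"; returns the picture (480x640x3 uint8, blue, green, red); there is no depth.
- optics.calibration(name): a dict with "fx", "fy", "cx", "cy" (pixels), "eye" and "orientation" of the camera in the world. Camera axes: x right, y up, looking along -z (the intrinsics and any distortion apply to the point x, -y, -z); pixel columns grow to the right and rows downward; lengths in mm; the calibration is good to about 2 mm. A picture is of the moment at which its call begins. calibration takes no time and is no camera call.
- ticket.finish_job(): hands the job in; it is judged then, once.
Trained networks look in the newest picture that a camera, given by its name, has taken for a name from the list of things; names that differ only in an ending like _2 or _b are one class to them, and where a whole thing is asked for, a point or a joint stands for the part that bears it (a point fixed in the world has none). Each returns a list of dicts, best first, with "confidence" (0 to 1); they miss things now and then, are a little off and sometimes report something else, mostly with a low value. They report only what shows in the picture. A call takes as long as a camera call.
- optics.find_in(camera, target): "rect" ([left, top, width, height] in pixels, round what is visible of it).
- optics.silhouettes(camera, target): "region" (480x640 bool, what is visible of it) and "rect" ([left, top, width, height] in pixels, round what is visible of it).
The state is a dict: "clock": time; "joints": joint angles; "joint_velocities": joint speeds; "tau": joint torques, N m; "ee_pos": TCP position; "orientation": TCP orientation; "ft_force": force on the tool from outside, world axes, zero at the start; "torque": the same for the moment, N m; "width": finger opening in mm; "finger_force": force on a finger pad.
Only numpy, scipy, OpenCV 4.12 (cv2) and the standard library are available. Lean on these libraries where they do the work, as an engineer would, in place of code of your own. Each camera call takes 0.05 s, during which the arm holds its last target. There are 200 camera calls.

## Task

Put the orange slurry float away in the recess of its round black drip stand. One end is ballasted, though nothing outside shows which: pick it up level by the two brass discs at its middle, lift it well clear of the bench and let it swing until the heavy end hangs down, then set it upright in the recess heavy end down, without dropping it, and let go. Leave the blue float lying where it is.

Things in the scene. Friction and masses are not known exactly. Their poses are not given: they have to be found in the camera images.
- orange_float_centre (a point): Centre of the orange float, a cylinder 70 mm long, 24 mm in diameter, about 0.16 kg, lying on the bench (centre 12 mm up): orange barrel, white caps alike at both ends, ballast hidden in one of them. x runs along its length, y along its level cross axle. Held by the discs and lifted, the barrel swings and within about 1 s hangs still, one half (35 mm) standing up between the fingers.
- orange_float_axle (a point): Middle of the orange float's cross axle (the same point as its centre), level with the bench. On the axle, either side of the barrel, sit two brass grip discs, 24 mm in diameter, 8 mm thick, flat outer faces 46 mm apart: grip across these faces, fingers closing along the axle (y). The barrel turns freely in the discs, with slight damping.
- blue_float_centre (a point): Centre of the blue float, of the same make and size with a blue barrel: a bystander that stays lying where it is. Axes as for the orange one.
- stand_recess (a point): Centre of the recess floor of the black drip stand, fixed to the bench: a round dish 100 mm in diameter and 12 mm high with a flat round recess 52 mm in diameter and 8 mm deep (its floor is 4 mm above the bench; the rim 8 mm above this point). z is up. A float standing in it has its centre 35 mm above this point.

How it is judged (in metres and radians):
On the way:
1. the orange float is held clear of the bench (centre over 60 mm up), hanging heavy end down within 12 degrees of upright (height (world z) of orange_float_centre above 0.06 m and angle between orange_float_centre's own x axis and vertical above 2.93 rad), for 0.2 s.
At the end, for the whole second after the job is handed in: The orange float stands at rest on the recess floor of the drip stand, its centre within 18 mm of the recess centre, upright within 10 degrees with the heavy end down; the blue float lies within 20 mm of where it was (horizontal distance between orange_float_centre and stand_recess below 0.018 m and z of orange_float_centre in the frame of stand_recess between 0.03 and 0.039 m and angle between orange_float_centre's own x axis and vertical above 2.96 rad and linear speed of orange_float below 0.02 m/s and distance of blue_float_centre from where it was at the start of the episode below 0.02 m); the robot touches nothing.
It fails at once if the orange float is let go in the air (no finger on it with its centre more than 70 mm above the bench) (height (world z) of orange_float_centre above 0.07 m and contact force between the fingers and orange_float below 0.01 N).
It fails at once if the blue float is moved more than 20 mm (distance of blue_float_centre from where it was at the start of the episode above 0.02 m).
It also fails if it takes over 48 s, if anything falls off the work surface, if the arm or the gripper's body presses on something with over 40 N, if the wrist force passes 120 N, or if a joint passes its speed limit or range.

## Working session

There is one attempt and no reset: what is moved stays moved. The work goes in short steps, Python scripts to look and compute and a tool call to move; the robot and the scene stay as the last step left them, time stands still between calls to the robot, and variables do not carry over. Pictures are saved under pics/ and viewed, at most 10 in all, crops included, and the job is handed in when it is done.

Besides the shell and the picture viewer there is one more tool, called after ">>>" as a command line: name --argument value ..., lists and objects as JSON in quotes. move_arm: Moves the arm, as the interface text tells. Its arguments: {"type":"object","properties":{"increments":{"type":"array","items":{"type":"array"}},"force":{"type":"number"}},"required":["increments"]}

```bash
mkdir -p pics
cat > h.py <<'E'
import numpy as np,cv2
from rig import sensors,optics,ticket,manip
def ray(cam,u,v):
    c=optics.calibration(cam);R=np.array(c["orientation"])
    d=R@np.array([(u-c["cx"])/c["fx"],-(v-c["cy"])/c["fy"],-1]);return np.array(c["eye"]),d
def onz(cam,u,v,z):
    e,d=ray(cam,u,v);return e+d*(z-e[2])/d[2]
def proj(cam,p):
    c=optics.calibration(cam);q=np.array(c["orientation"]).T@(np.array(p)-c["eye"])
    return np.array([c["cx"]-c["fx"]*q[0]/q[2],c["cy"]+c["fy"]*q[1]/q[2]])
E
python3 - <<'E'
from h import *
for c in("top","side"):
    im=optics.get_image(c);cv2.imwrite(f"pics/{c}0.png",im);print(c,optics.calibration(c))
    for t in("orange_float_centre","blue_float_centre","stand_recess"):
        for d in optics.silhouettes(c,t)[:2]:
            m=d["region"];v,u=np.nonzero(m);print(t,round(d["confidence"],2),d["rect"],m.sum(),u.mean().round(1),v.mean().round(1),onz(c,u.mean(),v.mean(),12).round(1))
            if c=="top" and m.sum()>20: print(cv2.minAreaRect(np.column_stack([u,v]).astype(np.float32)))
s=sensors.observe();print(s["clock"],s["ee_pos"],np.round(s["orientation"],3),s["width"])
E
```

```text
top {'fx': 525.283797193858, 'fy': 525.283797193858, 'cx': 314.8967174418285, 'cy': 236.93620162119169, 'eye': array([ 321.16822974,   32.53683093, 1165.14940482]), 'orientation': array([[ 0.02882217,  0.99216315, -0.12157947],
       [-0.99954978,  0.02962172,  0.00477371],
       [ 0.00833769,  0.12138714,  0.99257022]])}
orange_float_centre 0.79 [208.7, 226.6, 40.3, 19.8] 459 229.9 238.0 [454.3 214.6  12. ]
((229.5, 238.0), (20.0, 33.0), 90.0)
blue_float_centre 0.81 [474.5, 239.2, 21.4, 32.4] 482 485.9 254.7 [ 434.2 -351.6   12. ]
((485.9970397949219, 254.96173095703125), (31.675657272338867, 21.935199737548828), 85.60128784179688)
stand_recess 0.9 [137.5, 205.6, 43.3, 44.6] 1627 158.9 226.1 [476.2 372.7  12. ]
((159.00001525878906, 225.50001525878906), (45.16857147216797, 43.826927185058594), 26.56505012512207)
side {'fx': 480.8447005402284, 'fy': 480.8447005402284, 'cx': 326.78086353227553, 'cy': 243.86675305722514, 'eye': array([  47.17676743, -861.23616961,  827.13406774]), 'orientation': array([[ 0.92376512,  0.22342408, -0.31103003],
       [-0.38232476,  0.58478744, -0.71543793],
       [ 0.0220404 ,  0.77981109,  0.6256268 ]])}
orange_float_centre 0.56 [296.8, 206.2, 21.1, 18.8] 240 307.6 214.9 [451.6 216.1  12. ]
blue_float_centre 0.67 [381.3, 357.4, 31.0, 17.6] 487 394.7 365.3 [ 430.1 -350.3   12. ]
stand_recess 0.8 [282.2, 176.8, 30.0, 23.4] 455 296.9 187.7 [472.6 367.   12. ]
0.4 [192.50188866 698.85861035 231.14434181] [[-0.964  0.266 -0.   ]
 [ 0.266  0.964 -0.   ]
 [-0.    -0.    -1.   ]] 85.25106884325699
```

Run:
```python
import cv2,numpy as np
t=cv2.imread("pics/top0.png");s=cv2.imread("pics/side0.png")
a=cv2.resize(t[185:285,120:270],None,fx=5,fy=5,interpolation=3)
cv2.imwrite("pics/crop0.png",a);cv2.imwrite("pics/crop1.png",cv2.resize(s[150:250,240:360],None,fx=5,fy=5,interpolation=3))
```

```text
(no output)
```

View pics/crop0.png

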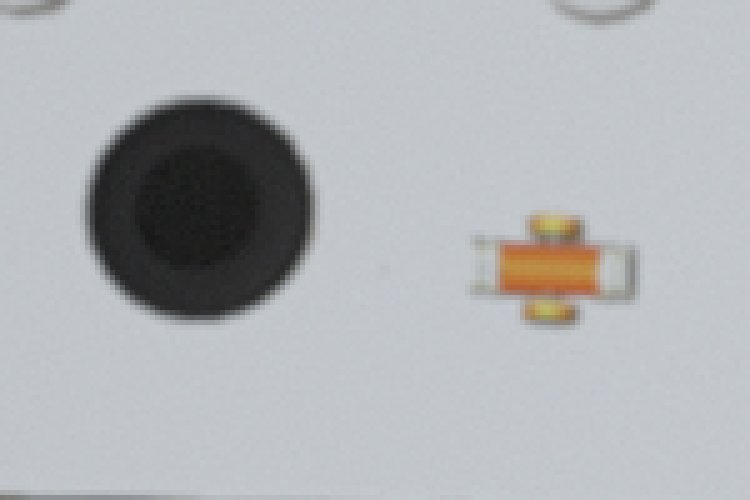

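View pics/crop1.png

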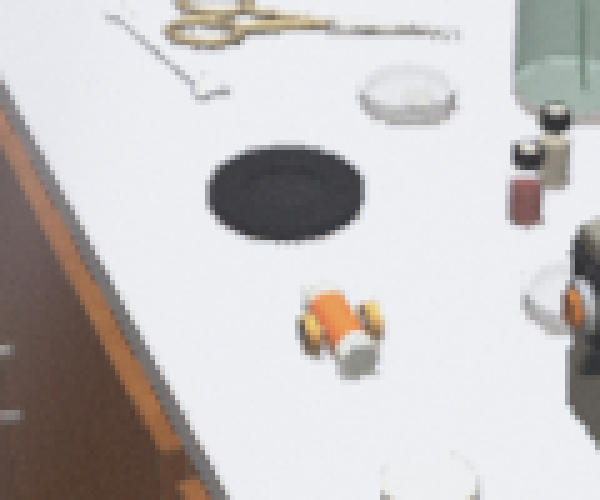

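View pics/top0.png

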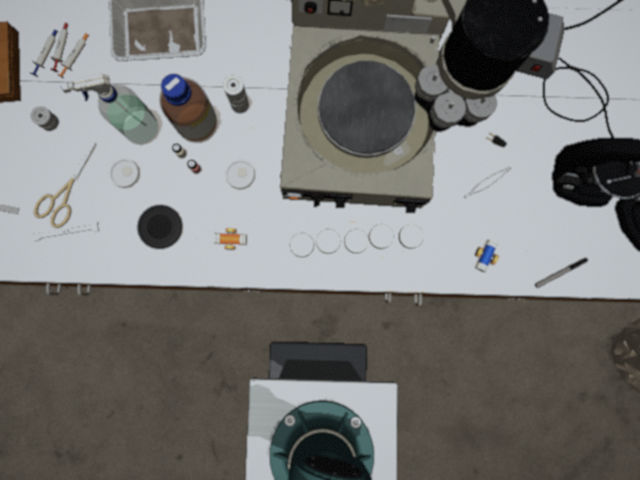

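Run:
```python
from h import *
f=lambda x,y:(120+x/5-.4,185+y/5-.4)
a,b=[onz("top",*f(*p),22) for p in((555,228),(550.5,310))]
e,g=[onz("top",*f(*p),z) for p,z in(((482,266),16),((628,271),14))]
print(a,b,(a+b)/2,np.degrees(np.arctan2(*(a-b)[1::-1])),np.linalg.norm(a-b));print(e,g,(e+g)/2,np.degrees(np.arctan2(*(e-g)[1::-1])),np.linalg.norm(e-g))
o=onz("top",*f(201,209),12);i=onz("top",*f(198,207),8);print("stand",o,i)
# side checks
h=lambda x,y:(240+x/5-.4,150+y/5-.4)
print(onz("side",*h(286,192),10),onz("side",*h(341,324),12))
```

```text
[470.55160268 212.25681164  22.        ] [434.37699464 212.47449811  22.        ] [452.46429866 212.36565488  22.        ] -0.3447823284813168 36.17526301791493
[453.51968283 244.45098332  16.        ] [453.44912783 180.46254423  14.        ] [453.48440533 212.45676378  15.        ] 89.93682449586795 64.0197259842466
stand [475.64639058 370.54812701  12.        ] [477.03765462 373.1063515    8.        ]
[472.79312784 368.45746976  10.        ] [453.19794503 218.22041233  12.        ]
```

>>> move_arm --increments '[[1,[0.261,-0.485,-0.03],[0,0,-74.6]],[1,[0.261,-0.485,-0.03],[0,0,-74.6]],[1,[0.261,-0.485,-0.03],[0,0,-74.6]],[1,[0.261,-0.485,-0.03],[0,0,-74.6]],[1,[0.261,-0.485,-0.03],[0,0,-74.6]],[1,[0.261,-0.485,-0.03],[0,0,-74.6]],[1,[0.261,-0.485,-0.1],[0,0,-74.6]],[1,[0.261,-0.485,-0.1],[0,0,-74.6]],[1,[0.261,-0.485,-0.1],[0,0,-74.6]],[1,[0.261,-0.485,-0.1],[0,0,-74.6]]]' --force 40

```text
clock: 1.65
ee_pos: [455.0, 208.3, 130.3]
orientation: [[0.01, 1.0, -0.001], [1.0, -0.01, -0.003], [-0.003, -0.001, -1.0]]
ft_force: [-0.6, 0.5, -0.8]
width: 85.1
finger_force: 0.0
```

Run:
```python
from h import *
im=optics.get_image("side");s=sensors.observe();print(s["ee_pos"],np.round(s["orientation"],3)[:,1],s["clock"])
p=s["ee_pos"];print(proj("side",p),proj("side",[453.5,214,12]))
cv2.imwrite("pics/s2.png",cv2.resize(im[120:260,240:400],None,fx=4,fy=4,interpolation=3))
im=optics.get_image("top");print(proj("top",p))
cv2.imwrite("pics/t2.png",cv2.resize(im[160:300,120:300],None,fx=4,fy=4,interpolation=3))
```

```text
[454.64248885 210.4745156  130.67504321] [ 1.    -0.006 -0.001] 1.7
[309.16732416 180.68475141] [308.40793135 215.15987524]
[222.8427681  230.82373594]
```

View pics/s2.png

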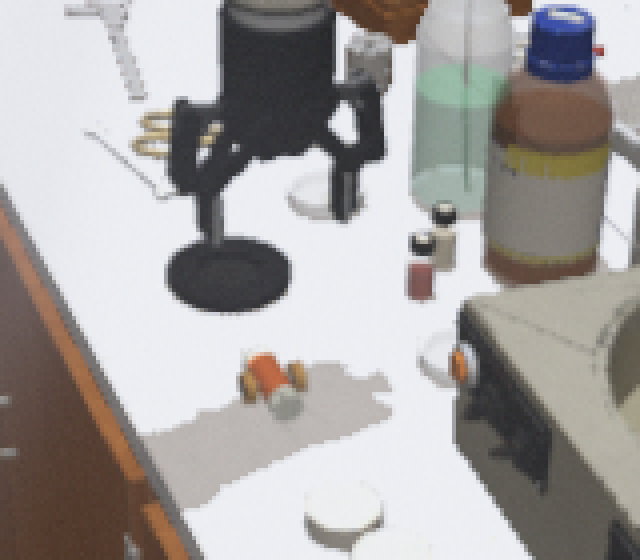

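>>> move_arm --increments '[[1,[0,0,-0.05],[0,0,0]],[1,[0,0,-0.09],[0,0,0]],[1,[0,0,-0.115],[0,0,0]],[1,[0,0,-0.13],[0,0,0]],[1,[0,0,-0.13],[0,0,0]],[1,[0,0,-0.13],[0,0,0]]]'

```text
clock: 2.5
ee_pos: [454.0, 214.8, 2.2]
orientation: [[-0.001, 1.0, 0.001], [1.0, 0.001, 0.001], [0.001, 0.001, -1.0]]
ft_force: [0.3, 0.1, -0.0]
width: 85.4
finger_force: 0.0
```

>>> move_arm --increments '[[0.3,[0,0,-0.001],[0,0,0]],[0.3,[0,0,-0.001],[0,0,0]],[0.3,[0,0,-0.001],[0,0,0]],[0.3,[0,0,-0.001],[0,0,0]],[0.3,[0,0,-0.001],[0,0,0]],[0.3,[0,0,-0.001],[0,0,0]],[0.3,[0,0,-0.001],[0,0,0]],[0.3,[0,0,-0.001],[0,0,0]]]' --force 40

```text
clock: 3.5
ee_pos: [453.8, 214.1, 1.0]
orientation: [[0.0, 1.0, 0.001], [1.0, -0.0, 0.001], [0.001, 0.001, -1.0]]
ft_force: [-1.2, 1.0, 5.6]
width: 45.1
finger_force: 40.2
```

>>> move_arm --increments '[[0.3,[0,0,0.01],[0,0,0]],[0.3,[0,0,0.03],[0,0,0]],[0.3,[0,0,0.06],[0,0,0]],[0.3,[0,0,0.09],[0,0,0]],[0.3,[0,0,0.11],[0,0,0]],[0.3,[0,0,0.11],[0,0,0]],[0.3,[0,0,0.11],[0,0,0]],[0.3,[0,0,0.11],[0,0,0]],[0.3,[0,0,0.11],[0,0,0]],[0.3,[0,0,0.11],[0,0,0]]]'

```text
clock: 4.75
ee_pos: [453.4, 213.8, 109.8]
orientation: [[0.0, 1.0, -0.001], [1.0, -0.0, -0.001], [-0.001, -0.001, -1.0]]
ft_force: [0.1, -1.1, -1.2]
width: 45.3
finger_force: 41.6
```

>>> move_arm --increments '[[0.3,[0,0,0],[0,0,0]],[0.3,[0,0,0],[0,0,0]],[0.3,[0,0,0],[0,0,0]],[0.3,[0,0,0],[0,0,0]]]'

```text
clock: 5.25
ee_pos: [453.6, 214.0, 110.4]
orientation: [[0.0, 1.0, 0.0], [1.0, -0.0, 0.0], [0.0, 0.0, -1.0]]
ft_force: [0.8, -0.2, -1.4]
width: 45.0
finger_force: 41.6
```

Run:
```python
from h import *
im=optics.get_image("side");s=sensors.observe();print(s["ee_pos"],s["width"],s["ft_force"])
p=s["ee_pos"];print(proj("side",p+[0,0,11]))
cv2.imwrite("pics/s3.png",cv2.resize(im[120:240,250:370],None,fx=5,fy=5,interpolation=3))
for d in optics.silhouettes("side","orange_float_centre")[:2]: print(d["confidence"],d["rect"])
```

```text
[453.52005277 213.98361537 110.33197275] 45.440877010503954 [ 0.62236149  0.30253223 -1.89284604]
[308.34346314 183.03523904]
0.6 [299.6, 174.7, 16.8, 20.8]
```

View pics/s3.png

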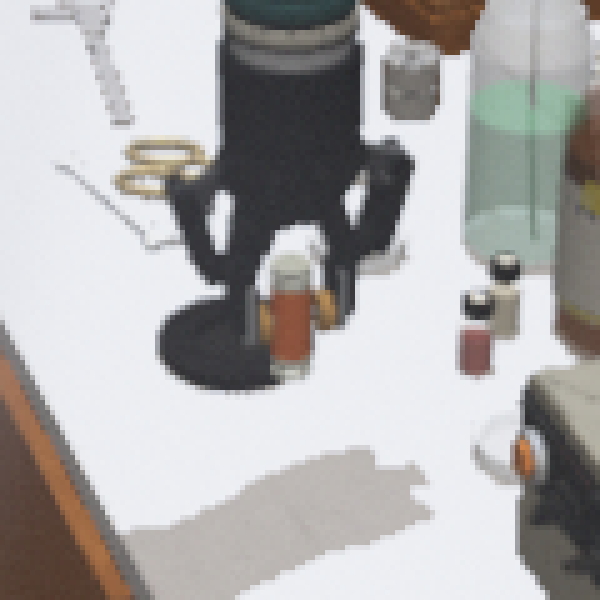

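>>> move_arm --increments '[[0.3,[0.003,0.02,0],[0,0,0]],[0.3,[0.006,0.045,0],[0,0,0]],[0.3,[0.01,0.075,0],[0,0,0]],[0.3,[0.015,0.105,0],[0,0,0]],[0.3,[0.019,0.135,0],[0,0,0]],[0.3,[0.022,0.15,0],[0,0,0]],[0.3,[0.022,0.157,0],[0,0,0]],[0.3,[0.022,0.157,0],[0,0,0]],[0.3,[0.022,0.157,-0.02],[0,0,0]],[0.3,[0.022,0.157,-0.04],[0,0,0]]]'

```text
clock: 6.6
ee_pos: [475.3, 369.6, 68.9]
orientation: [[0.001, 1.0, -0.001], [1.0, -0.001, -0.001], [-0.001, -0.001, -1.0]]
ft_force: [-0.6, -0.9, -1.6]
width: 44.9
finger_force: 41.5
```

>>> move_arm --increments '[[0.3,[0,0,0],[0,0,0]],[0.3,[0,0,0],[0,0,0]],[0.3,[0,0,0],[0,0,0]],[0.3,[0,0,0],[0,0,0]],[0.3,[0,0,0],[0,0,0]],[0.3,[0,0,0],[0,0,0]],[0.3,[0,0,0],[0,0,0]],[0.3,[0,0,0],[0,0,0]]]'

```text
clock: 7.6
ee_pos: [475.5, 371.0, 70.3]
orientation: [[-0.0, 1.0, 0.0], [1.0, 0.0, -0.0], [-0.0, 0.0, -1.0]]
ft_force: [0.8, 0.2, -2.1]
width: 45.4
finger_force: 41.4
```

Run:
```python
from h import *
im=optics.get_image("side");s=sensors.observe();p=s["ee_pos"];print(p,s["width"],s["ft_force"])
print(proj("side",p+[0,0,11]),proj("side",[475.5,371,12]))
cv2.imwrite("pics/s4.png",cv2.resize(im[110:220,240:360],None,fx=5,fy=5,interpolation=3))
```

```text
[475.50109558 370.9757073   70.28982149] 45.52992784726699 [ 0.81956056 -0.05768047 -2.59241733]
[296.96033424 167.69881984] [297.32361851 186.90021753]
```

View pics/s4.png

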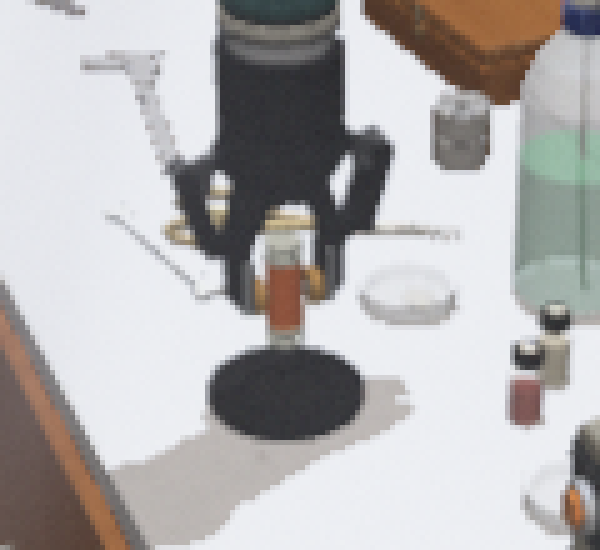

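>>> move_arm --increments '[[0.3,[0,-0.001,-0.015],[0,0,0]],[0.3,[0,-0.001,-0.028],[0,0,0]],[0.3,[0,-0.001,-0.035],[0,0,0]],[0.3,[0,-0.001,-0.039],[0,0,0]],[0.3,[0,-0.001,-0.039],[0,0,0]],[0.3,[0,-0.001,-0.039],[0,0,0]],[0.3,[0,-0.001,-0.039],[0,0,0]]]'

```text
clock: 8.52
ee_pos: [475.8, 370.2, 31.7]
orientation: [[-0.0, 1.0, 0.001], [1.0, 0.0, 0.0], [0.0, 0.001, -1.0]]
ft_force: [-0.3, -0.5, -1.8]
width: 45.2
finger_force: 41.5
```

>>> move_arm --increments '[[0.3,[0,0,-0.001],[0,0,0]],[0.3,[0,0,-0.001],[0,0,0]],[0.3,[0,0,-0.002],[0,0,0]],[0.3,[0,0,-0.002],[0,0,0]],[0.3,[0,0,-0.002],[0,0,0]]]'

```text
clock: 9.15
ee_pos: [475.5, 370.0, 29.3]
orientation: [[-0.0, 1.0, -0.0], [1.0, 0.0, -0.0], [-0.0, -0.0, -1.0]]
ft_force: [-0.5, -0.8, -2.2]
width: 45.2
finger_force: 41.5
```

>>> move_arm --increments '[[0.3,[0,0,-0.001],[0,0,0]],[0.3,[0,0,-0.001],[0,0,0]],[0.3,[0,0,-0.001],[0,0,0]]]'

```text
clock: 9.52
ee_pos: [475.5, 370.0, 28.3]
orientation: [[0.0, 1.0, -0.0], [1.0, -0.0, -0.0], [-0.0, -0.0, -1.0]]
ft_force: [-0.7, 0.1, -2.3]
width: 45.0
finger_force: 41.5
```

>>> move_arm --increments '[[0.3,[0,0,-0.001],[0,0,0]],[0.3,[0,0,-0.001],[0,0,0]],[0.3,[0,0,-0.001],[0,0,0]]]'

```text
clock: 9.9
ee_pos: [475.6, 370.1, 28.1]
orientation: [[0.0, 1.0, -0.0], [1.0, -0.0, 0.001], [0.001, -0.0, -1.0]]
ft_force: [-2.4, -0.3, 5.1]
width: 45.1
finger_force: 42.3
```

>>> move_arm --increments '[[0.56,[0,0,0],[0,0,0]],[0.6,[0,0,0],[0,0,0]],[0.65,[0,0,0],[0,0,0]],[0.75,[0,0,0],[0,0,0]],[0.9,[0,0,0],[0,0,0]],[1,[0,0,0],[0,0,0]],[1,[0,0,0],[0,0,0]],[1,[0,0,0],[0,0,0]]]'

```text
clock: 10.9
ee_pos: [475.6, 369.9, 27.3]
orientation: [[0.0, 1.0, 0.0], [1.0, -0.0, -0.0], [-0.0, 0.0, -1.0]]
ft_force: [0.6, -0.7, 0.9]
width: 85.6
finger_force: 0.0
```

>>> move_arm --increments '[[1,[0,0,0.01],[0,0,0]],[1,[0,0,0.03],[0,0,0]],[1,[0,0,0.06],[0,0,0]],[1,[0,0,0.1],[0,0,0]],[1,[0,0,0.15],[0,0,0]],[1,[0,0,0.18],[0,0,0]],[1,[0,0,0.18],[0,0,0]],[1,[0,0,0.18],[0,0,0]]]'

```text
clock: 11.9
ee_pos: [474.9, 369.8, 207.6]
orientation: [[-0.0, 1.0, -0.0], [1.0, 0.0, 0.0], [0.0, -0.0, -1.0]]
ft_force: [0.1, 0.7, -1.4]
width: 85.0
finger_force: 0.0
```

Run:
```python
from h import *
im=optics.get_image("side");t=optics.get_image("top")
print(proj("side",[475.5,370,39]),proj("side",[475.5,370,12]))
print(sensors.observe()["joint_velocities"])
a=cv2.resize(im[110:220,240:340],None,fx=4,fy=4,interpolation=3);b=cv2.resize(t[180:290,120:220],None,fx=4,fy=4,interpolation=3)
cv2.imwrite("pics/s5.png",np.hstack([a,b]))
```

```text
[297.2913201  179.70397616] [297.43041454 187.05797725]
[ 0.00348099  0.01319457 -0.00103845 -0.00256581  0.00079022 -0.00170046
 -0.00096789]
```

View pics/s5.png

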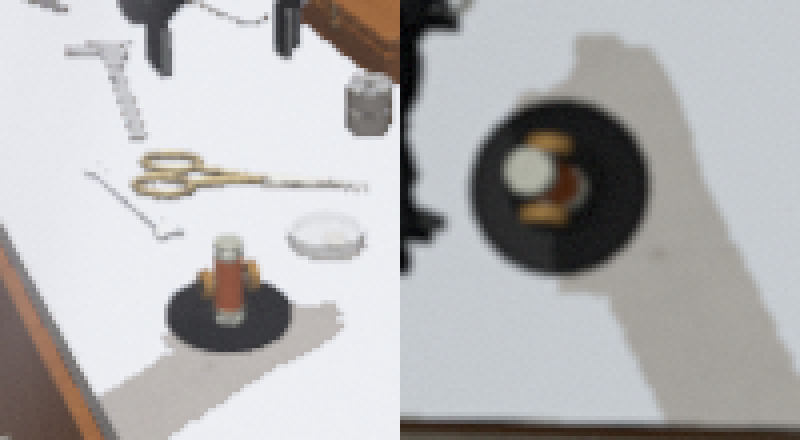

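```bash
python3 -c "
from rig import ticket;print(ticket.finish_job())"
```

```text
the job is handed in; nothing more can be done
None
```

The orange float is standing upright in the recess of its drip stand, heavy end down, about 5 mm off centre by the last pictures. The gripper is clear and the blue float was never approached. I handed the job in at about 12 s, but no verdict came back.

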